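Pin the pressure barrel and tighten its lock ring

TASK

The press's pressure is set: lock it. Put the holding pin from its wooden rest through the fork of the barrel's arm, fully home in the socket below, so that the barrel cannot turn; then turn the knurled lock ring clockwise until it sits snug on its spring washer against the housing, without crushing the washer flat and without letting the barrel turn at any time. Leave the pin in place, let go of everything, and do not disturb the things round about.

Things in the scene. Friction and masses are not known exactly. Their poses are not given: they have to be found in the camera images.
- housing: Fixed green cast end-block of a bench proofing press. Origin: underside centre below the barrel's axis. Top face flat, 70 mm up, from x = -50 to +125 mm and y = -50 to +50 mm; +x points from the barrel's axis to the pin socket, +y to a low roller and bed (all lower than the top face). z up.
- seat (a point): Point on the barrel's axis, 72 mm above the table, on top of the thin dark spring washer (47 mm wide) that lies on the housing under the ring. Once the ring is on it the torque to turn the ring rises from 0.5 N m by 2.4 N m per radian. Snug: 0.9 to 1.4 N m while turning, 0.7 to 1.1 once stopped; squeezed 0.2 to 0.45 mm. Above 1.8 N m (0.7 mm) it is crushed. Let go, the ring springs back a bit, then stays.
- ring_under (a point): Underside centre of the knurled aluminium lock ring, on the barrel's axis. Ring: round, 56 mm in diameter, 26 mm tall, rim free all round. It starts 0.5 to 1.25 mm above the washer. Turned clockwise seen from above it goes down its thread 1.25 mm per radian, so it touches the washer after 0.4 to 1.0 rad. It drags with 0.4 N m and so takes an unheld barrel round with it.
- barrel (a joint): Angle of the upright steel barrel in the housing, rad: 0 at the start (the setting), positive clockwise from above; held only by 0.15 N m of friction. Its 42 mm round head lies over the ring, 102 to 114 mm above the table. A 13 mm wide setting arm reaches from it along the housing's +x, 103 to 113 mm up, and bends down 67 to 76 mm from the axis to the fork. Barrel 30 mm in diameter.
- fork (a point): Middle of the fork at the end of the setting arm, 95 mm from the barrel's axis, at the top of the prongs (84 mm above the table). The open slot between the prongs is 14 mm wide, the prongs 10 mm thick, 36 mm over both; the slot stands right over the socket.
- socket (a point): Mouth of the pin socket, a 13.2 mm round hole 25 mm deep, straight down in the housing's top face (70 mm above the table), 95 mm from the barrel's axis, below the fork.
- pin: Loose steel holding pin, 90 g, 79 mm long, upright in a pale wooden rest. Origin at the centre of its lower end, z along it to the head. Shank 12 mm in diameter with a 3 mm chamfer at the lower end, small collar at 45 mm, plain round head 22 mm in diameter from 49 to 79 mm. Put through the fork to the bottom of the socket it stops the barrel; its lower end is then 45 mm above the table, the middle of its head 108 mm.
- pin_tip (a point): Centre of the pin's lower end.
- pin_head (a point): Point on the pin's axis at the middle of its head, 63 mm above the lower end; grip it here.
- rest: Fixed pale wooden block, 70 x 70 x 45 mm, with a 14.5 mm hole 35 mm deep in the middle of its top, in which the pin stands. Origin: underside centre.
- ink_bottle: Bystander: black ink bottle, 54 mm in diameter, 130 mm tall, standing. Origin: underside centre.
- lino_block: Bystander: flat wooden printing block, 80 x 120 x 22 mm. Origin: underside centre.
- brayer: Bystander: hand ink roller lying on the table, about 160 mm long and 36 mm tall. Origin: on the table under the roller's axis.
There are look-alikes about, which are no part of the job. Of the things like the pin, leave any that is turquoise; of the rest the smaller one is meant.

How it is judged:
By the outcome, as a careful person would: the job done as asked, in the order asked, and still so for the second after the job is handed in, with the robot touching nothing.
It also fails if it takes over 67 s, if anything falls off the work surface, if the arm or the gripper's body presses on something with over 40 N, if the wrist force passes 120 N, or if a joint passes its speed limit or range.

ROBOT

A 6-joint arm with a two-finger parallel gripper is mounted at the origin on the work surface. World frame = base frame: x ahead of the robot, y to its left, z up, the work surface at z = 0. Lengths are in mm, angles in rad, forces in N, time in s.
With the tool pointing down it reaches from about 400 to 925 mm from the base axis. Payload 12.5 kg.
Tool frame: the origin (TCP) lies between the finger pads; the fingertips stand 25 mm ahead of it and the grasp point (between the pads) lies 6 mm ahead of it; z points along the fingers, y is the line along which they close (so a half turn about z gives the same grasp; the last joint's range is limited). The gripper opens to 95 mm and grips with 3 to 60 N. Pads are 20 mm wide; open, the fingers measure 119 mm over their backs; the gripper's body (75 mm by 180 mm) begins 59 mm behind the grasp point.
Start: joints at [1.081, 0.491, 1.559, -0, 1.092, -0.106], TCP at [234.013, 579.553, 239.661] pointing down, gripper open.
Joint ranges: [-3.1, 3.1], [-0.84, 2.19], [0.05, 2.79], [-1.13, 4.28], [0.06, 2.93], [-2.69, 2.69]. Speed limits (rad/s): [2.22, 2.22, 2.79, 3.14, 3.14, 3.14].

INTERFACE

Orientations are given as [roll, pitch, yaw] about the fixed x, y, z axes, in that order (R = Rz(yaw) Ry(pitch) Rx(roll)).
In Python, from cell import state, read_camera, job_done, cut_out gives the robot as it stands. The module is installed in compiled form; this text tells all that it offers.
- The arm moves only by the tool jog_arm, never from a script. Its argument "motion" is a list of rows, each a list of 2 entries, a list of its own where there are three numbers: the shift along the tool's x, y, z in mm, then the turn about the tool's z in rad. A call has 1 to 5 rows; each row is the pose to reach, as a shift and turn from the pose commanded when the call began, along the tool's axes at that moment; what a row does not reach only later rows make up. A row lasts 1/10 s, in which the tool goes at most 50 mm and 8.59 degrees, less where a joint would pass 70% of its speed; a pose out of reach is approached as far as the arm can. A call with a gripper value outside its range is refused whole. "grip" is the closure, from 0 (fully open) to 1 (shut), set as the call begins (left out, the last holds). The fingers move at their own pace and stop on an object; the grip force is fixed at half the most. Time passes only in rows, so rows that repeat a pose let the fingers close. It gives the time, the measured TCP pose, the force, the opening and the grip force at its end, in the units of the state.
- state(): the state, without advancing time (a new reading comes with each control period).
- read_camera(name): name is "side" or "top" or "wrist"; returns a dict with "img" (480x640x3 uint8, blue, green, red), "vertical_fov" (degrees; the focal length in pixels is half the picture's height over the tangent of half this angle, whatever the lens; pixels are square), "cx", "cy" (the principal point, pixels), "k1" (the pictures are not rectified: a ray, as slopes to the right and down, at radius r is drawn at 1 + k1 r^2 times it, then the intrinsics apply), "extrinsics" (4x4, takes a point from camera to world coordinates). Camera axes: x right, y up, looking along -z (the intrinsics and any distortion apply to the point x, -y, -z); pixel columns grow to the right and rows downward; lengths in mm; the calibration is good to about 2 mm. A picture is of the moment at which its call begins. There is no depth.
- job_done(): hands the job in; it is judged then, once.
Trained networks look in a picture, given as the dict that the camera call returned (one of the last four; its "shot" number tells which), for a name from the list of things; names that differ only in an ending like _2 or _b are one class to them, and where a whole thing is asked for, a point or a joint stands for the part that bears it (a point fixed in the world has none). Each returns a list of dicts, best first, with "p" (0 to 1); they miss things now and then, are a little off and sometimes report something else, mostly with a low value. They report only what shows in the picture. A call takes as long as a camera call. They do not tell look-alikes from the thing itself.
- cut_out(name, picture): "region" (480x640 bool, what is visible of it) and "box" ([left, top, right, bottom] in pixels, round what is visible of it).
The state is a dict: "t": time; "joints": joint angles; "qvel": joint speeds; "tau": joint torques, N m; "eef_pos": TCP position; "tcp_rot": TCP orientation; "ft_force": force on the tool from outside, world axes, zero at the start; "moment": the same for the moment, N m; "opening": opening from 0.0 (shut) to 1.0 (fully open); "grip_force": force on a finger pad.
Only numpy, scipy, OpenCV 4.12 (cv2) and the standard library are available. Lean on these libraries where they do the work, as an engineer would, in place of code of your own. Each camera call takes 0.05 s, during which the arm holds its last target. There are 200 camera calls.

## Working session

There is one attempt and no reset: what is moved stays moved. The work goes in short steps, Python scripts to look and compute and a tool call to move; the robot and the scene stay as the last step left them, time stands still between calls to the robot, and variables do not carry over. Pictures are saved under pics/ and viewed, at most 10 in all, crops included, and the job is handed in when it is done.

Besides the shell and the picture viewer there is one more tool, called after "Request:" as name([rows], argument=value, ...), one row to a line, values as JSON. jog_arm: Moves the arm, as the interface text tells. Its arguments: {"type":"object","properties":{"motion":{"type":"array"},"grip":{"type":"number"}},"required":["motion"]}

```bash
mkdir -p pics; cat > h.py <<'E'
import numpy as np, cv2
from cell import state, read_camera, job_done, cut_out
def ray(p,u,v):
    f=240/np.tan(np.radians(p["vertical_fov"])/2)
    K=np.array([[f,0,p["cx"]],[0,f,p["cy"]],[0,0,1.]])
    q=cv2.undistortPoints(np.array([[[u,v]]],float),K,np.array([p["k1"],0,0,0,0.]))[0,0]
    # undistortPoints iterates inverse of 1+k1 r^2
    E=np.array(p["extrinsics"]); d=E[:3,:3]@np.array([q[0],-q[1],-1.])
    return E[:3,3],d/np.linalg.norm(d)
def atz(p,u,v,z):
    o,d=ray(p,u,v); return o+d*(z-o[2])/d[2]
def proj(p,X):
    f=240/np.tan(np.radians(p["vertical_fov"])/2)
    E=np.array(p["extrinsics"]); c=E[:3,:3].T@(np.array(X,float)-E[:3,3])
    s=np.array([c[0]/-c[2],-c[1]/-c[2]]); s=s*(1+p["k1"]*(s@s))
    return s*f+[p["cx"],p["cy"]]
def tri(rs):
    A=0;b=0
    for o,d in rs:
        M=np.eye(3)-np.outer(d,d);A=A+M;b=b+M@o
    return np.linalg.solve(A,b)
E
cat > a.py <<'E'
from h import *
for n in ["top","side"]:
    p=read_camera(n); cv2.imwrite(f"pics/{n}0.png",p["img"])
    print(n,np.round(np.array(p["extrinsics"]),2).tolist(),p["vertical_fov"],p["k1"])
    for o in ["pin","rest","housing","ring_under","barrel","ink_bottle","lino_block","brayer"]:
        for r in cut_out(o,p):
            if r["p"]>.2:
                ys,xs=np.nonzero(r["region"]); print(o,round(r["p"],2),np.round(r["box"]).tolist(),xs.mean().round(1),ys.mean().round(1))
E
python3 a.py
```

```text
top [[-0.0, 0.99, -0.16, 460.01], [-1.0, -0.0, -0.01, -92.62], [-0.01, 0.16, 0.99, 800.79], [0.0, 0.0, 0.0, 1.0]] 57.88270242273154 -0.05694736776084394
pin 0.68 [350.0, 287.0, 370.0, 299.0] 358.4 292.0
pin 0.64 [460.0, 277.0, 485.0, 291.0] 473.4 283.2
pin 0.56 [411.0, 282.0, 428.0, 297.0] 418.4 289.1
rest 0.62 [387.0, 266.0, 441.0, 318.0] 412.4 290.9
housing 0.92 [111.0, 198.0, 276.0, 308.0] 199.7 250.1
barrel 0.65 [214.0, 208.0, 255.0, 293.0] 234.9 255.6
ink_bottle 0.75 [396.0, 176.0, 431.0, 215.0] 415.1 194.0
ink_bottle 0.51 [324.0, 344.0, 398.0, 400.0] 359.1 371.4
lino_block 0.79 [324.0, 342.0, 398.0, 399.0] 359.2 371.3
brayer 0.7 [315.0, 89.0, 371.0, 174.0] 346.5 141.9
side [[0.77, 0.47, -0.43, 270.55], [-0.63, 0.57, -0.52, -453.37], [0.01, 0.67, 0.74, 569.82], [0.0, 0.0, 0.0, 1.0]] 57.837245332899016 0.021902456401852784
pin 0.93 [295.0, 261.0, 316.0, 310.0] 306.0 282.3
pin 0.83 [407.0, 364.0, 430.0, 403.0] 416.3 382.8
pin 0.61 [348.0, 316.0, 362.0, 342.0] 355.4 326.9
rest 0.67 [321.0, 306.0, 384.0, 384.0] 352.9 347.8
housing 0.66 [187.0, 135.0, 324.0, 250.0] 255.1 192.5
ring_under 0.9 [230.0, 178.0, 265.0, 205.0] 245.9 194.9
ring_under 0.39 [230.0, 161.0, 308.0, 206.0] 260.4 182.0
barrel 0.95 [227.0, 163.0, 304.0, 205.0] 259.3 182.8
barrel 0.68 [418.0, 234.0, 466.0, 308.0] 441.3 273.0
barrel 0.54 [348.0, 315.0, 366.0, 339.0] 355.9 326.5
ink_bottle 0.63 [418.0, 234.0, 463.0, 309.0] 441.1 273.1
lino_block 0.92 [184.0, 312.0, 284.0, 407.0] 232.6 359.9
brayer 0.8 [388.0, 198.0, 474.0, 246.0] 425.2 217.1
```

```bash
python3 - <<'E'
import cv2,numpy as np
a=cv2.imread("pics/top0.png")[150:350,100:500]; b=cv2.imread("pics/side0.png")[130:430,180:500]
a=cv2.resize(a,(800,400),interpolation=3)
cv2.imwrite("pics/ta.png",a); cv2.imwrite("pics/sb.png",cv2.resize(b,(640,600),interpolation=3))
E
```

```text
(no output)
```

View pics/ta.png

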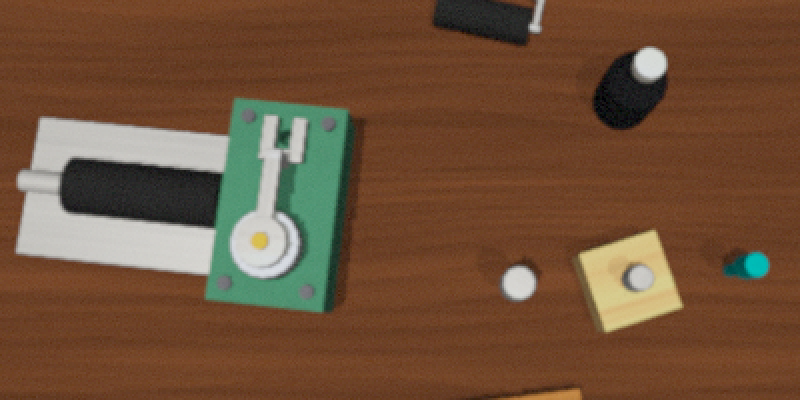

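View pics/sb.png

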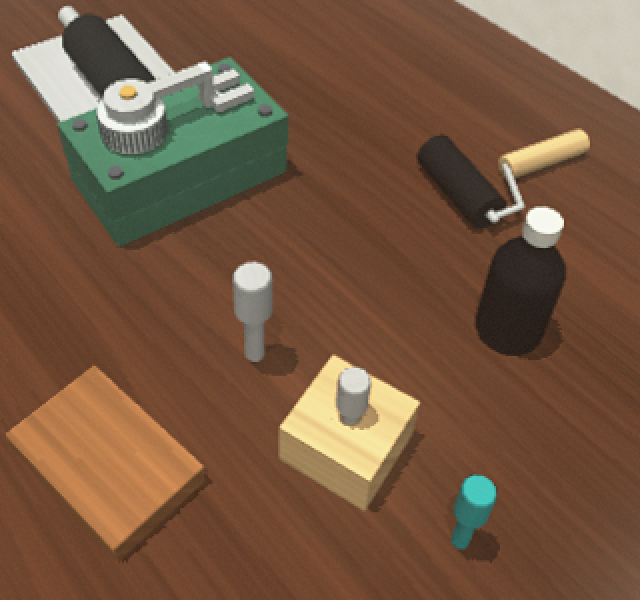

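Candidates (top image pixels): large grey pin at (358,292), small grey pin in the wooden rest at (419,289), turquoise pin at (473,283). The one in the rest fits, because it isn't turquoise and it's the smaller of the two grey ones. In the crops, the housing is at left with its +x (arm and fork) pointing up the picture and the yellow axis mark at (230,270).

```bash
cat > b.py <<'E'
from h import *
from scipy.optimize import least_squares
T=read_camera("top");S=read_camera("side")
t=lambda u,v:(u/2+100,v/2+150); s=lambda u,v:(u/2+180,v/2+130)
# housing-frame pts: corners, axis, fork
obs=[(T,t(235,98),(125,50,70)),(T,t(350,108),(125,-50,70)),(T,t(330,312),(-50,-50,70)),(T,t(205,298),(-50,50,70)),(T,t(260,241),(0,0,115)),
(S,s(232,60),(125,50,70)),(S,s(288,122),(125,-50,70)),(S,s(62,122),(-50,50,70)),(S,s(118,172),(-50,-50,70)),(S,s(128,92),(0,0,115))]
def W(q,X): c,sn=np.cos(q[2]),np.sin(q[2]); return (q[0]+c*X[0]-sn*X[1],q[1]+sn*X[0]+c*X[1],X[2])
for sel in (obs,obs[:5],obs[5:]):
    r=least_squares(lambda q:np.concatenate([proj(p,W(q,X))-uv for p,uv,X in sel]),[460,80,0],loss="soft_l1",x_scale=[10,10,.1])
    print("housing",r.x.round(3),r.fun.reshape(-1,2).round(1).tolist() if sel is obs else "", "socket",np.round(W(r.x,(95,0,84)),1))
a=t(640,275);b=s(353,377)
print("pin top",atz(T,*a,89),atz(S,*b,89))
c=[r for r in cut_out("pin",S)];print([(r["p"],r["box"]) for r in c])
print(atz(T,*t(519,283),125),state()["eef_pos"],state()["tcp_rot"],state()["t"])
E
python3 b.py; python3 - <<'E'
import cv2
b=cv2.imread("pics/side0.png")[250:420,285:445]
cv2.imwrite("pics/c.png",cv2.resize(b,(560,595),interpolation=2))
E
```

```text
housing [ 5.29745e+02  5.49620e+01 -1.12000e-01] [[0.6, -0.5], [-0.3, 0.4], [-3.6, -0.4], [0.3, -0.2], [0.5, -0.5], [-0.2, -1.2], [0.9, -2.8], [-2.3, 0.7], [-5.3, 10.5], [0.6, 1.0]] socket [624.1  44.3  84. ]
housing [ 5.29238e+02  5.45470e+01 -1.05000e-01]  socket [623.7  44.6  84. ]
housing [ 5.30954e+02  5.60570e+01 -1.24000e-01]  socket [625.2  44.3  84. ]
pin top [ 502.73790797 -250.95186025   89.        ] [ 501.92160745 -248.6401181    89.        ]
[(0.83, [409.0, 364.8, 429.6, 401.3]), (0.71, [293.7, 260.0, 315.2, 311.0]), (0.62, [348.1, 317.0, 365.3, 341.3])]
[ 494.78040673 -148.72171182  125.        ] [233.9829367  579.53663834 239.64267776] [3.14155487e+00 3.39190688e-07 2.75780814e+00] 1.05
```

View pics/c.png

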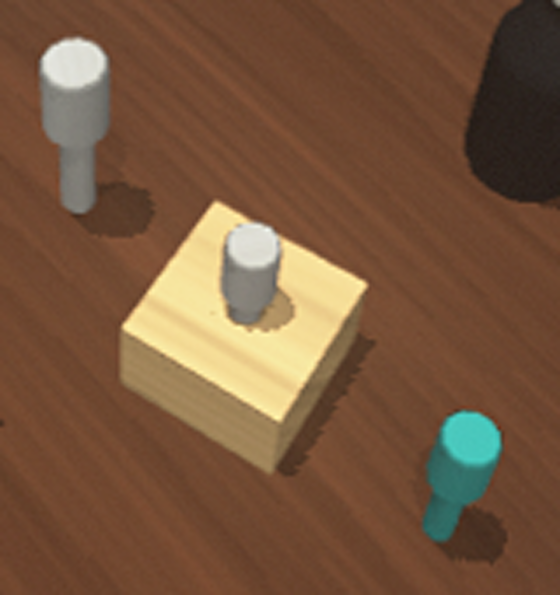

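The enlarged crop confirms the choice: the small grey pin, head top at about (353,320) in the side picture, stands in the wooden rest. I'll move above it.

Request:
jog_arm([
  [[-28,-27,0],0],
  [[-56,-53,0],0],
  [[-83,-80,0],0],
  [[-111,-106,0],0],
  [[-138,-133,0],0],
], grip=0.3)

```text
t: 1.55
eef_pos: [312.6, 403.2, 239.8]
tcp_rot: [3.141, 0.0, 2.758]
ft_force: [1.4, 0.1, 0.5]
opening: 0.707
grip_force: 0.0
```

Request:
jog_arm([
  [[-28,-27,0],0],
  [[-56,-53,0],0],
  [[-83,-80,0],0],
  [[-111,-106,0],0],
  [[-138,-133,0],0],
])

```text
t: 2.05
eef_pos: [390.9, 228.2, 239.9]
tcp_rot: [3.141, 0.0, 2.758]
ft_force: [1.1, 0.6, -0.3]
opening: 0.698
grip_force: 0.0
```

Request:
jog_arm([
  [[-28,-27,0],0],
  [[-56,-53,0],0],
  [[-83,-80,0],0],
  [[-111,-106,0],0],
  [[-138,-133,0],0],
])

```text
t: 2.55
eef_pos: [469.1, 53.0, 239.9]
tcp_rot: [3.141, 0.001, 2.758]
ft_force: [-0.3, 0.7, -0.0]
opening: 0.703
grip_force: 0.0
```

Request:
jog_arm([
  [[-15,-27,0],0],
  [[-29,-54,0],0],
  [[-43,-81,0],0],
  [[-58,-108,0],0],
  [[-72,-135,0],0],
])

```text
t: 3.05
eef_pos: [484.8, -98.9, 239.7]
tcp_rot: [3.141, 0.0, 2.758]
ft_force: [0.2, 0.0, -0.3]
opening: 0.7
grip_force: 0.0
```

Request:
jog_arm([
  [[-15,-27,0],0],
  [[-29,-54,0],0],
  [[-43,-81,0],0],
  [[-58,-108,0],0],
  [[-72,-135,0],0],
])

```text
t: 3.55
eef_pos: [501.0, -251.0, 239.7]
tcp_rot: [3.142, 0.0, 2.758]
ft_force: [-0.7, 0.3, -0.7]
opening: 0.701
grip_force: 0.0
```

Request:
jog_arm([
  [[0,0,0],0.14],
  [[0,0,0],0.28],
  [[0,0,0],0.42],
  [[0,0,0],0.56],
  [[0,0,0],0.7],
])

```text
t: 4.05
eef_pos: [500.9, -249.8, 239.6]
tcp_rot: [3.141, -0.0, 2.052]
ft_force: [-0.3, -0.5, -0.1]
opening: 0.696
grip_force: 0.0
```

Request:
jog_arm([
  [[0,0,0],0.14],
  [[0,0,0],0.28],
  [[0,0,0],0.42],
  [[0,0,0],0.487],
  [[0,0,0],0.487],
])

```text
t: 4.55
eef_pos: [500.9, -249.7, 239.7]
tcp_rot: [3.141, -0.0, 1.57]
ft_force: [0.2, -0.1, 0.8]
opening: 0.7
grip_force: 0.0
```

```bash
python3 - <<'E'
from h import *
p=read_camera("wrist"); cv2.imwrite("pics/w1.png",p["img"])
print(np.round(p["extrinsics"],2).tolist(),p["vertical_fov"])
for o in ["pin","rest"]:
  for r in cut_out(o,p):
    ys,xs=np.nonzero(r["region"]); print(o,r["p"],r["box"],xs.mean(),ys.mean(),atz(p,xs.mean(),ys.mean(),75 if o=="pin" else 45).round(1))
print("expected tops",proj(p,(502,-250,89)),proj(p,(502,-250,73)))
E
```

```text
[[1.0, 0.0, -0.0, 501.46], [-0.0, 0.96, 0.29, -168.31], [0.0, -0.29, 0.96, 383.58], [0.0, 0.0, 0.0, 1.0]] 71.92106291487106
pin 0.91 [300.6, 93.3, 336.1, 128.0] 318.3248987854251 110.98481781376518 [ 496.8 -147.3   75. ]
pin 0.87 [324.8, 283.4, 343.3, 328.0] 333.20495867768597 306.7123966942149 [ 511.4 -339.8   75. ]
pin 0.7 [310.7, 209.3, 337.0, 238.1] 323.75814751286447 223.2607204116638 [ 501.5 -249.7   75. ]
rest 0.93 [284.1, 172.2, 366.6, 253.0] 322.94195979899496 211.11532663316584 [ 500.7 -244.4   45. ]
expected tops [324.25616479 227.46355521] [324.22496092 223.05628882]
```

View pics/w1.png

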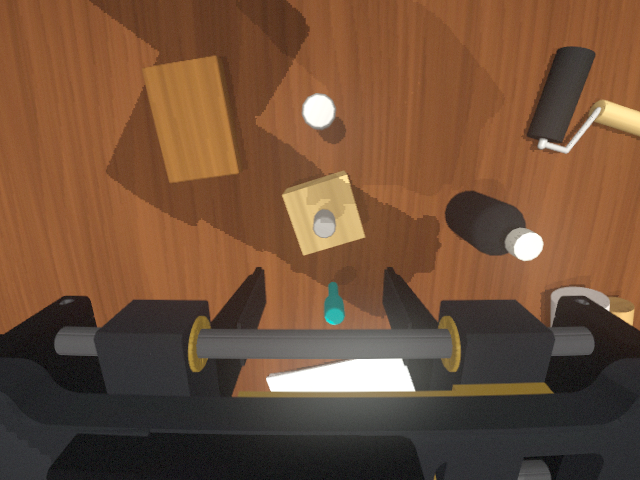

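The wrist view shows the small pin at (324,223), in the rest and centred between the fingers. Now descend and grip.

Request:
jog_arm([
  [[0,0.6,40],0],
  [[0,0.6,80],0],
  [[0,0.6,120],0],
  [[0,0.6,145],0],
  [[0,0.6,160],0],
])

```text
t: 5.2
eef_pos: [500.9, -249.3, 77.4]
tcp_rot: [-3.139, -0.001, 1.572]
ft_force: [-0.3, 0.1, 0.3]
opening: 0.701
grip_force: 0.0
```

Request:
jog_arm([
  [[0,0,0],0],
  [[0,0,0],0],
  [[0,0,0],0],
  [[0,0,0],0],
  [[0,0,0],0],
], grip=1)

```text
t: 5.7
eef_pos: [501.8, -249.8, 80.4]
tcp_rot: [3.14, 0.001, 1.571]
ft_force: [-0.3, -0.6, 0.1]
opening: 0.334
grip_force: 0.0
```

Request:
jog_arm([
  [[0,0,0],0],
  [[0,0,0],0],
])

```text
t: 5.9
eef_pos: [501.7, -249.8, 79.9]
tcp_rot: [3.141, 0.0, 1.571]
ft_force: [0.2, -0.1, 2.6]
opening: 0.227
grip_force: 30.0
```

Request:
jog_arm([
  [[0,0,-10],0],
  [[0,0,-30],0],
  [[0,0,-65],0],
  [[0,0,-105],0],
  [[0,0,-140],0],
])

```text
t: 6.4
eef_pos: [501.3, -249.6, 222.0]
tcp_rot: [3.141, 0.0, 1.571]
ft_force: [1.0, 0.5, -0.6]
opening: 0.224
grip_force: 30.0
```

Request:
jog_arm([
  [[0,0,-10],-0.14],
  [[0,0,-20],-0.28],
  [[0,0,-20],-0.42],
  [[0,0,-20],-0.56],
  [[0,0,-20],-0.7],
])

```text
t: 6.9
eef_pos: [501.3, -249.6, 240.3]
tcp_rot: [3.141, 0.0, 2.277]
ft_force: [-0.4, 0.8, -1.2]
opening: 0.226
grip_force: 30.0
```

Request:
jog_arm([
  [[0,0,0],-0.14],
  [[0,0,0],-0.28],
  [[0,0,0],-0.42],
  [[0,0,0],-0.56],
  [[0,0,0],-0.7],
])

```text
t: 7.4
eef_pos: [501.3, -249.6, 240.2]
tcp_rot: [3.141, -0.0, 2.977]
ft_force: [0.4, -0.3, -1.4]
opening: 0.224
grip_force: 30.0
```

```bash
python3 - <<'E'
from h import *
s=state(); print(s["t"],s["eef_pos"].round(2) if hasattr(s["eef_pos"],"round") else s["eef_pos"],s["tcp_rot"],s["opening"],s["grip_force"],s["moment"])
y=s["tcp_rot"][2]; 
d=np.array([624,44.5])-np.array(s["eef_pos"])[:2]
print("tool shift",d@[np.cos(y),np.sin(y)],d@[np.sin(y),-np.cos(y)])
p=read_camera("side"); 
for r in cut_out("pin",p)[:4]: print(r["p"],r["box"])
E
```

```text
7.4 [ 501.29 -249.59  240.17] [ 3.14147857e+00 -4.33573786e-05  2.97658171e+00] 0.22428406154567604 29.99924452509731 [ 0.00931436  0.01933417 -0.01861019]
tool shift -72.7305535226656 310.25178290344286
0.93 [357.6, 233.5, 367.1, 283.9]
0.9 [408.2, 364.9, 429.9, 401.3]
0.77 [297.0, 259.5, 319.2, 310.3]
0.2 [416.9, 245.5, 465.9, 310.3]
```

Request:
jog_arm([
  [[-7,31,0],-0.01],
  [[-15,62,0],-0.02],
  [[-22,93,0],-0.03],
  [[-29,124,0],-0.04],
  [[-36,155,0],-0.053],
])

```text
t: 8.0
eef_pos: [563.5, -101.8, 240.0]
tcp_rot: [3.142, 0.0, 3.019]
ft_force: [1.5, -0.1, -1.5]
opening: 0.224
grip_force: 30.0
```

Request:
jog_arm([
  [[-6,31,0],0],
  [[-11,62,0],0],
  [[-17,93,0],0],
  [[-23,124,0],0],
  [[-28,157,0],0],
])

```text
t: 8.5
eef_pos: [609.7, 50.7, 240.0]
tcp_rot: [3.142, -0.0, 3.019]
ft_force: [0.9, -0.3, -1.3]
opening: 0.226
grip_force: 30.0
```

```bash
python3 - <<'E'
from h import *
s=state(); print(s["t"],s["eef_pos"],s["tcp_rot"])
p=read_camera("wrist"); cv2.imwrite("pics/w2.png",p["img"])
print(np.round(p["extrinsics"],2).tolist())
for o in ["pin","barrel","housing"]:
  for r in cut_out(o,p)[:2]: print(o,r["p"],r["box"])
print("exp socket",proj(p,(624,44.5,84)),proj(p,(624,44.5,70)))
E
```

```text
8.5 [609.73156061  50.729      239.98629916] [ 3.14156494e+00 -9.39466287e-06  3.01886370e+00]
[[0.12, -0.95, -0.29, 529.56], [0.99, 0.12, 0.04, 60.8], [-0.0, -0.29, 0.96, 383.93], [0.0, 0.0, 0.0, 1.0]]
pin 0.89 [297.6, 251.2, 347.2, 330.7]
pin 0.71 [57.7, 115.4, 138.5, 147.7]
barrel 0.88 [286.5, 102.3, 353.3, 254.9]
barrel 0.17 [300.1, 255.6, 348.2, 331.5]
housing 0.73 [260.9, 78.7, 555.5, 265.3]
housing 0.45 [0.4, 263.6, 115.4, 333.6]
exp socket [319.17403123 240.06538359] [319.37363917 235.77432811]
```

View pics/w2.png

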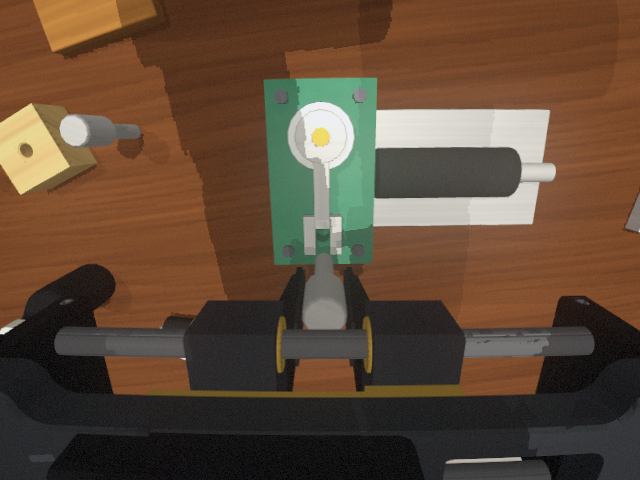

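The wrist view shows the pin held at (324,290), the fork prongs at cols 304–342, rows 216–255, and the axis mark at (320,137). I'll enlarge it to measure the offset.

```bash
python3 - <<'E'
import cv2
b=cv2.imread("pics/w2.png")[200:330,260:385]
cv2.imwrite("pics/c2.png",cv2.resize(b,None,fx=4.6,fy=4.6,interpolation=2))
E
```

```text
(no output)
```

View pics/c2.png

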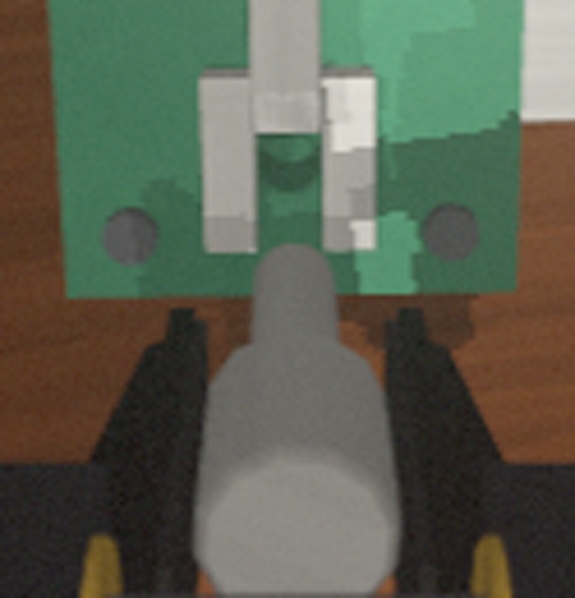

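```bash
cat > m.py <<'E'
from h import *
p=read_camera("wrist"); s=state(); e=np.array(s["eef_pos"]);print(e)
c=lambda u,v:((u+.5)/4.6+260-.5,(v+.5)/4.6+200-.5)
for z in (171,180,190,250): u=proj(p,(e[0],e[1],e[2]-240+z)); print(z,u,((u-[260,200])*4.6).round(1))
print("fork z84",atz(p,*c(289,162.5),84),"socket z70",atz(p,*c(288.5,160),70),"axis",atz(p,320.5,137,115))
# side edges of housing at z=70 -> yaw check
for q in ((264.5,80),(274,264.5),(376,79),(372,263.5)): print(atz(p,*q,70))
E
python3 m.py
```

```text
[609.31168399  49.26121596 239.7447378 ]
171 [322.72219652 257.9981033 ] [288.5 266.8]
180 [322.66729447 262.83987179] [288.3 289.1]
190 [322.60103175 268.6857832 ] [288. 316.]
250 [322.03076721 319.09976757] [285.3 547.9]
fork z84 [618.79934854  47.48947238  84.        ] socket z70 [622.41468846  46.87514194  70.        ] axis [529.93139154  56.86049576 115.        ]
[475.92009523  13.45706392  70.        ]
[648.38059313  -5.88952708  70.        ]
[486.78251642 110.67873311  70.        ]
[659.12791557  93.36974119  70.        ]
```

Request:
jog_arm([
  [[-7,-0.3,10],0],
  [[-14.2,-0.6,35],0],
  [[-14.2,-0.6,60],0],
  [[-14.2,-0.6,70],0],
  [[-14.2,-0.6,70],0],
])

```text
t: 9.25
eef_pos: [623.2, 46.5, 168.1]
tcp_rot: [-3.141, -0.003, 3.022]
ft_force: [-0.1, -0.6, -0.6]
opening: 0.222
grip_force: 30.0
```

Request:
jog_arm([
  [[0,0,0],0],
  [[0,0,0],0],
  [[0,0,0],0],
])

```text
t: 9.55
eef_pos: [624.0, 47.2, 170.7]
tcp_rot: [3.141, 0.002, 3.024]
ft_force: [-1.2, -0.1, -0.9]
opening: 0.227
grip_force: 30.0
```

```bash
python3 - <<'E'
from h import *
s=state(); print(s["t"],s["eef_pos"],s["tcp_rot"])
p=read_camera("wrist"); s=state();e=np.array(s["eef_pos"]); print(e)
b=p["img"][170:330,260:385]
cv2.imwrite("pics/c3.png",cv2.resize(b,None,fx=3.7,fy=3.7,interpolation=2))
q=read_camera("side"); 
cv2.imwrite("pics/s3.png",cv2.resize(q["img"][120:240,200:340],None,fx=4.6,fy=4.6,interpolation=2))
for z in (101,110,120): print(z,((proj(p,(e[0],e[1],z))-[260,170])*3.7).round(1),((proj(q,(e[0],e[1],z))-[200,120])*4.6).round(1))
for x in (623,): print("sock",((proj(p,(624,46.8,70))-[260,170])*3.7).round(1),((proj(q,(624,46.8,84))-[200,120])*4.6).round(1))
E
```

```text
9.55 [623.97490481  47.20565181 170.69300249] [3.14135938e+00 1.74171256e-03 3.02364260e+00]
[623.87594371  47.29877986 170.51001213]
101 [236.1 322.9] [431.6 202.1]
110 [236.  340.8] [430.7 182.8]
120 [236.  362.3] [429.6 160.9]
sock [233.9 271.4] [434.4 238.3]
```

View pics/c3.png

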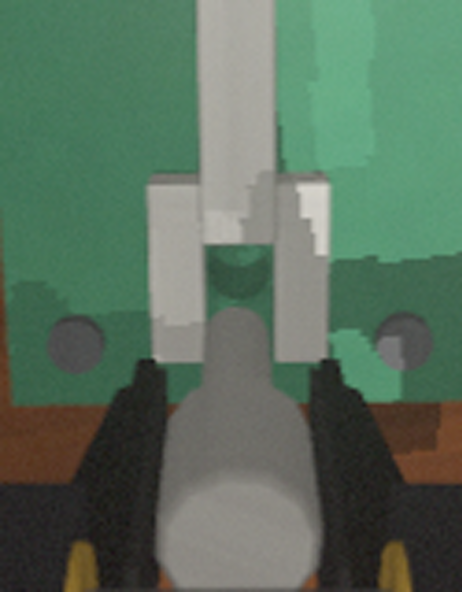

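Slot centre is at crop col 240 and the pin shank at 236, so the pin needs about +0.8 mm in tool y and +0.8 mm in tool x. I'll correct and lower into the slot mouth.

Request:
jog_arm([
  [[0.8,0.8,0],0],
  [[0.8,0.8,5],0],
  [[0.8,0.8,10],0],
  [[0.8,0.8,13],0],
  [[0.8,0.8,13],0],
])

```text
t: 10.15
eef_pos: [622.7, 48.2, 155.9]
tcp_rot: [-3.142, -0.001, 3.024]
ft_force: [-0.2, -0.3, -1.1]
opening: 0.229
grip_force: 30.0
```

Request:
jog_arm([
  [[0,0,0],0],
  [[0,0,0],0],
])

```text
t: 10.35
eef_pos: [623.0, 48.1, 156.7]
tcp_rot: [3.141, 0.0, 3.024]
ft_force: [-0.1, 0.7, -1.1]
opening: 0.225
grip_force: 30.0
```

```bash
python3 - <<'E'
from h import *
s=state(); print(s["t"],s["eef_pos"],s["tcp_rot"],s["ft_force"],s["moment"])
p=read_camera("wrist"); e=np.array(s["eef_pos"]); z0=e[2]-69
b=p["img"][170:320,270:375]
cv2.imwrite("pics/c4.png",cv2.resize(b,None,fx=4,fy=4,interpolation=2))
for z in (z0,z0+20,84,70): print(z,((proj(p,(e[0],e[1],z))-[270,170])*4).round(1))
E
```

```text
10.35 [623.01577622  48.13959337 156.72685665] [3.14149250e+00 2.09131694e-04 3.02373852e+00] [-0.10277968  0.70550553 -1.10398296] [0.02186368 0.02130204 0.00774488]
87.72685665178037 [214.9 351.6]
107.72685665178037 [214.7 396.8]
84 [214.9 344. ]
70 [215.  317.4]
```

View pics/c4.png

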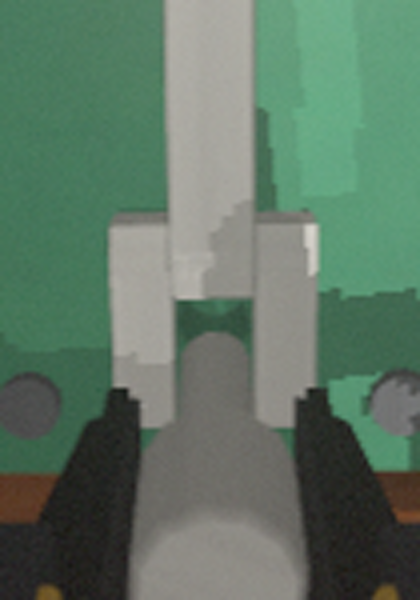

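Pin is centred in the slot: shank cols 180–249, slot 176–253. I'll keep lowering and watch the forces.

Request:
jog_arm([
  [[0,0,5],0],
  [[0,0,10],0],
  [[0,0,14],0],
  [[0,0,17],0],
  [[0,0,17],0],
])

```text
t: 10.9
eef_pos: [622.7, 48.2, 139.0]
tcp_rot: [3.142, -0.001, 3.024]
ft_force: [0.7, -0.5, -1.3]
opening: 0.223
grip_force: 30.0
```

Request:
jog_arm([
  [[0,0,1],0],
  [[0,0,2],0],
  [[0,0,3],0],
  [[0,0,4],0],
  [[0,0,4],0],
])

```text
t: 11.4
eef_pos: [622.9, 48.2, 135.5]
tcp_rot: [3.142, -0.0, 3.024]
ft_force: [0.1, 0.1, -0.9]
opening: 0.223
grip_force: 30.0
```

Request:
jog_arm([
  [[0,0,1.5],0],
  [[0,0,3],0],
  [[0,0,4.5],0],
  [[0,0,6],0],
  [[0,0,6],0],
])

```text
t: 11.9
eef_pos: [622.9, 48.1, 129.4]
tcp_rot: [3.142, -0.0, 3.024]
ft_force: [0.3, -0.6, -1.1]
opening: 0.225
grip_force: 30.0
```

Request:
jog_arm([
  [[0,0,2],0],
  [[0,0,4],0],
  [[0,0,6],0],
  [[0,0,8],0],
  [[0,0,8],0],
])

```text
t: 12.4
eef_pos: [622.9, 48.1, 121.3]
tcp_rot: [3.142, -0.0, 3.024]
ft_force: [0.6, 0.5, -2.2]
opening: 0.224
grip_force: 30.0
```

Request:
jog_arm([
  [[0,0,1.5],0],
  [[0,0,3],0],
  [[0,0,4.5],0],
  [[0,0,6],0],
  [[0,0,6],0],
])

```text
t: 12.9
eef_pos: [622.9, 48.1, 115.4]
tcp_rot: [3.142, -0.0, 3.024]
ft_force: [1.0, -0.3, -2.0]
opening: 0.224
grip_force: 30.0
```

Request:
jog_arm([
  [[0,0,0.5],0],
  [[0,0,1],0],
  [[0,0,1.5],0],
  [[0,0,2],0],
  [[0,0,2],0],
])

```text
t: 13.4
eef_pos: [623.3, 48.1, 114.8]
tcp_rot: [3.141, 0.001, 3.024]
ft_force: [-0.7, -0.6, 9.3]
opening: 0.225
grip_force: 30.0
```

Bottom contact: 9 N at z ≈ 114.8, as expected. Release and rise.

Request:
jog_arm([
  [[0,0,-1],0],
  [[0,0,-1],0],
  [[0,0,-1],0],
  [[0,0,-1],0],
], grip=0.4)

```text
t: 13.8
eef_pos: [622.8, 48.2, 114.4]
tcp_rot: [3.142, -0.0, 3.024]
ft_force: [-0.5, 1.3, 0.1]
opening: 0.502
grip_force: 0.0
```

Request:
jog_arm([
  [[0,0,-10],0],
  [[0,0,-30],0],
  [[0,0,-60],0],
  [[0,0,-90],0],
  [[0,0,-90],0],
])

```text
t: 14.3
eef_pos: [624.3, 48.2, 209.3]
tcp_rot: [3.141, 0.007, 3.024]
ft_force: [0.8, 0.6, -0.7]
opening: 0.6
grip_force: 0.0
```

Request:
jog_arm([
  [[31,0,0],-0.14],
  [[62,0,0],-0.28],
  [[93,0,0],-0.42],
  [[93,0,0],-0.56],
  [[93,0,0],-0.7],
], grip=0.0)

```text
t: 14.8
eef_pos: [529.8, 59.2, 204.9]
tcp_rot: [-3.142, 0.0, -2.553]
ft_force: [0.9, 0.2, 0.4]
opening: 0.958
grip_force: 0.0
```

Request:
jog_arm([
  [[0,0,0],-0.1],
  [[0,0,0],-0.1],
  [[0,0,0],-0.1],
])

```text
t: 15.1
eef_pos: [530.5, 59.1, 204.5]
tcp_rot: [3.141, -0.0, -2.462]
ft_force: [-0.2, -0.2, -0.0]
opening: 1.0
grip_force: 0.0
```

```bash
python3 - <<'E'
from h import *
s=state(); print(s["t"],s["eef_pos"],s["tcp_rot"],s["ft_force"],s["moment"],s["joints"])
p=read_camera("wrist"); e=np.array(s["eef_pos"])
cv2.imwrite("pics/w5.png",p["img"])
for n in("wrist","top","side"):
  q=read_camera(n)
  for o in ["pin","ring_under","barrel"]:
    for r in cut_out(o,q)[:3]: ys,xs=np.nonzero(r["region"]);print(n,o,round(r["p"],2),r["box"],xs.mean(),ys.mean())
  print(n,"axis exp",proj(q,(529.5,57.5,114)),"pin head exp",proj(q,(623,48.1,124)))
E
```

```text
15.1 [530.46421856  59.08084437 204.54667588] [ 3.14135581e+00 -1.28299490e-04 -2.46246426e+00] [-0.18491685 -0.16030618 -0.04994767] [ 0.04242544  0.01695956 -0.015134  ] [-1.29114775e-02  4.03536171e-01  1.82362806e+00  1.26816676e-04
  9.14678336e-01 -2.26291356e+00]
wrist pin 0.82 [228.4, 290.9, 260.3, 329.5] 246.06991869918699 314.3658536585366
wrist pin 0.69 [99.7, 2.4, 183.5, 61.4] 137.00709471443776 33.39730400851366
wrist ring_under 0.82 [287.3, 202.0, 357.9, 269.6] 323.55584415584417 222.56493506493507
wrist barrel 0.88 [242.0, 199.7, 358.7, 321.3] 307.7899174424732 251.30739504654838
wrist axis exp [323.5988792  245.65259935] pin head exp [239.15520701 330.60087249]
top pin 0.5 [461.6, 276.5, 483.7, 288.5] 473.30801687763716 283.1308016877637
top pin 0.49 [350.6, 284.4, 369.0, 299.7] 358.4782608695652 291.4822134387352
top ring_under 0.67 [220.0, 256.3, 251.3, 289.8] 239.3474801061008 276.7771883289125
top barrel 0.93 [221.4, 257.6, 252.9, 294.6] 236.0358208955224 274.49701492537315
top barrel 0.72 [216.2, 203.7, 277.7, 308.4] 249.9402880224798 270.0235335440815
top axis exp [229.06907742 270.17394455] pin head exp [235.44299314 211.50419087]
side pin 0.8 [406.4, 365.3, 431.1, 400.8] 416.43629343629345 383.2567567567568
side pin 0.74 [296.9, 261.1, 314.9, 310.1] 305.8551617873652 282.12480739599386
side pin 0.53 [288.1, 154.2, 299.7, 174.9] 293.14624505928856 161.53754940711462
side ring_under 0.74 [226.0, 178.4, 264.6, 204.5] 246.0691927512356 194.99176276771004
side barrel 0.78 [228.2, 161.0, 305.2, 205.5] 257.5744157441574 183.33763837638375
side barrel 0.67 [390.4, 197.4, 474.6, 244.4] 425.29013906447534 216.7022756005057
side axis exp [243.66318149 176.8104761 ] pin head exp [292.60530519 153.00736513]
```

View pics/w5.png

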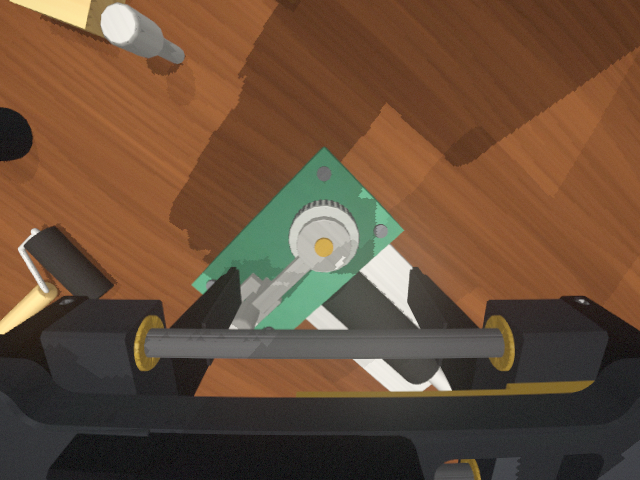

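The wrist view shows the axis mark at (323,247), close to the predicted spot, and the ring free of the fingers, which stand 45° off the arm. I'll descend over the ring.

Request:
jog_arm([
  [[1.5,-0.4,30],0],
  [[1.5,-0.4,60],0],
  [[1.5,-0.4,85],0],
  [[1.5,-0.4,100],0],
  [[1.5,-0.4,105],0],
])

```text
t: 16.25
eef_pos: [529.1, 57.8, 98.2]
tcp_rot: [3.14, -0.002, -2.46]
ft_force: [0.5, -1.1, -0.7]
opening: 1.001
grip_force: 0.0
```

Request:
jog_arm([
  [[0,0,0],0],
  [[0,0,0],0],
  [[0,0,0],0],
  [[0,0,0],0],
], grip=0.35)

```text
t: 16.65
eef_pos: [529.9, 57.8, 100.4]
tcp_rot: [-3.141, 0.001, -2.459]
ft_force: [0.7, 0.1, 0.1]
opening: 0.718
grip_force: 0.0
```

```bash
python3 -c "
from cell import *
s=state();print(s['t'],s['eef_pos'],s['tcp_rot'],s['ft_force'],s['moment'],s['opening'])"
```

```text
16.65 [529.94096146  57.83940596 100.35889901] [-3.14083517e+00  1.04862327e-03 -2.45938625e+00] [0.66613251 0.08260474 0.10818955] [0.06868576 0.07309749 0.01304911] 0.7177230964443888
```

Request:
jog_arm([
  [[0,0,0],0],
  [[0,0,0],0],
  [[0,0,0],0],
  [[0,0,0],0],
  [[0,0,0],0],
], grip=1)

```text
t: 17.15
eef_pos: [529.7, 58.0, 99.9]
tcp_rot: [-3.142, 0.0, -2.459]
ft_force: [-2.3, 1.7, 6.4]
opening: 0.587
grip_force: 30.0
```

```bash
cat > s.py <<'E'
from cell import *
import numpy as np
s=state();print(s['t'],np.round(s['eef_pos'],2),np.round(s['tcp_rot'],4),np.round(s['ft_force'],2),np.round(s['moment'],3),round(s['opening'],4),s['grip_force'])
E
python3 s.py
```

```text
17.15 [529.7   57.95  99.85] [-3.1416e+00  4.0000e-04 -2.4594e+00] [-2.31  1.73  6.4 ] [ 0.52   0.416 -0.018] 0.5866 30.00241309404373
```

Request:
jog_arm([
  [[0,0,0.06],0.05],
  [[0,0,0.12],0.1],
  [[0,0,0.19],0.15],
  [[0,0,0.25],0.2],
  [[0,0,0.31],0.25],
])

```text
t: 17.65
eef_pos: [529.7, 57.9, 99.6]
tcp_rot: [-3.141, 0.0, -2.71]
ft_force: [-1.8, 1.7, 5.9]
opening: 0.585
grip_force: 30.0
```

```bash
python3 s.py
```

```text
17.65 [529.74  57.9   99.59] [-3.1413e+00  3.0000e-04 -2.7104e+00] [-1.8   1.73  5.88] [0.359 0.316 0.438] 0.5846 30.001347362995148
```

Request:
jog_arm([
  [[0,0,0.06],0.05],
  [[0,0,0.12],0.1],
  [[0,0,0.19],0.15],
])

```text
t: 17.95
eef_pos: [529.8, 57.9, 99.4]
tcp_rot: [-3.141, 0.0, -2.86]
ft_force: [-1.1, 1.3, 6.0]
opening: 0.583
grip_force: 30.0
```

```bash
python3 s.py
```

```text
17.95 [529.77  57.86  99.4 ] [-3.1413e+00  4.0000e-04 -2.8604e+00] [-1.08  1.35  6.02] [0.308 0.271 0.409] 0.5833 30.001284778118134
```

Request:
jog_arm([
  [[0,0,0.06],0.05],
  [[0,0,0.12],0.1],
  [[0,0,0.19],0.15],
])

```text
t: 18.25
eef_pos: [529.8, 57.8, 99.2]
tcp_rot: [-3.141, 0.0, -3.01]
ft_force: [-1.1, 0.2, 6.6]
opening: 0.58
grip_force: 30.0
```

```bash
python3 s.py
```

```text
18.25 [529.78  57.79  99.22] [-3.1413e+00  4.0000e-04 -3.0104e+00] [-1.11  0.16  6.56] [0.153 0.252 0.41 ] 0.5802 30.00119000673294
```

Request:
jog_arm([
  [[0,0,0.06],0.05],
  [[0,0,0.12],0.1],
  [[0,0,0.19],0.15],
])

```text
t: 18.55
eef_pos: [529.8, 57.8, 99.0]
tcp_rot: [-3.141, 0.0, 3.123]
ft_force: [-1.0, 0.5, 6.0]
opening: 0.586
grip_force: 30.0
```

```bash
python3 s.py
```

```text
18.55 [529.77  57.75  99.  ] [-3.1413e+00  4.0000e-04  3.1228e+00] [-0.98  0.49  5.96] [0.074 0.281 0.419] 0.5856 30.001103281974792
```

Request:
jog_arm([
  [[0,0,0.06],0.05],
  [[0,0,0.12],0.1],
])

```text
t: 18.75
eef_pos: [529.8, 57.7, 98.9]
tcp_rot: [-3.141, 0.001, 3.023]
ft_force: [-2.1, 0.2, 6.0]
opening: 0.582
grip_force: 30.0
```

```bash
python3 s.py
```

```text
18.75 [529.79  57.73  98.9 ] [-3.1413e+00  5.0000e-04  3.0229e+00] [-2.12  0.21  6.04] [-0.014  0.252  0.366] 0.5824 30.000978112220764
```

Request:
jog_arm([
  [[0,0,0.06],0.05],
  [[0,0,0.12],0.1],
])

```text
t: 18.95
eef_pos: [529.8, 57.7, 98.8]
tcp_rot: [-3.141, 0.001, 2.923]
ft_force: [-0.6, 0.2, 6.1]
opening: 0.587
grip_force: 30.0
```

```bash
python3 s.py
```

```text
18.95 [529.77  57.7   98.78] [-3.1413e+00  5.0000e-04  2.9228e+00] [-0.63  0.18  6.09] [-0.037  0.276  0.412] 0.587 30.000995993614197
```

Request:
jog_arm([
  [[0,0,0.06],0.05],
  [[0,0,0.12],0.1],
])

```text
t: 19.15
eef_pos: [529.7, 57.7, 98.7]
tcp_rot: [-3.141, 0.001, 2.823]
ft_force: [-1.2, -1.0, 6.0]
opening: 0.58
grip_force: 30.0
```

```bash
python3 s.py
```

```text
19.15 [529.75  57.66  98.66] [-3.1412e+00  6.0000e-04  2.8234e+00] [-1.24 -1.03  5.96] [-0.146  0.294  0.728] 0.5802 30.00079035758972
```

Request:
jog_arm([
  [[0,0,0.06],0.05],
  [[0,0,0.1],0.08],
])

```text
t: 19.35
eef_pos: [529.7, 57.6, 98.6]
tcp_rot: [-3.141, 0.001, 2.744]
ft_force: [-1.8, -0.1, 7.0]
opening: 0.584
grip_force: 30.0
```

```bash
python3 s.py
```

```text
19.35 [529.74  57.64  98.56] [-3.1411e+00  6.0000e-04  2.7440e+00] [-1.79 -0.09  6.96] [-0.167  0.292  0.828] 0.5841 30.00158429145813
```

Request:
jog_arm([
  [[0,0,0.04],0.03],
  [[0,0,0.06],0.05],
])

```text
t: 19.55
eef_pos: [529.7, 57.6, 98.5]
tcp_rot: [-3.141, 0.001, 2.695]
ft_force: [-1.4, -0.5, 5.0]
opening: 0.584
grip_force: 30.0
```

```bash
python3 s.py
```

```text
19.55 [529.74  57.63  98.5 ] [-3.141e+00  7.000e-04  2.695e+00] [-1.45 -0.52  5.02] [-0.174  0.285  0.962] 0.5845 30.001766681671143
```

Request:
jog_arm([
  [[0,0,0.05],0.04],
  [[0,0,0.1],0.08],
])

```text
t: 19.75
eef_pos: [529.7, 57.6, 98.4]
tcp_rot: [-3.141, 0.001, 2.615]
ft_force: [-1.0, -0.7, 5.9]
opening: 0.583
grip_force: 30.0
```

```bash
python3 s.py
```

```text
19.75 [529.74  57.62  98.42] [-3.141e+00  8.000e-04  2.615e+00] [-1.   -0.74  5.88] [-0.086  0.333  1.11 ] 0.5834 30.0010746717453
```

Turning torque is 1.11 N·m, so it's snug. Release, rise and check.

Request:
jog_arm([
  [[0,0,0],0],
  [[0,0,0],0],
  [[0,0,0],0],
  [[0,0,0],0],
  [[0,0,0],0],
], grip=0.1)

```text
t: 20.25
eef_pos: [529.6, 57.8, 98.1]
tcp_rot: [3.142, -0.0, 2.614]
ft_force: [0.5, 0.1, 0.3]
opening: 0.886
grip_force: 0.0
```

Request:
jog_arm([
  [[0,0,-15],0],
  [[0,0,-45],0],
  [[0,0,-85],0],
  [[0,0,-125],0],
  [[0,0,-125],0],
])

```text
t: 20.75
eef_pos: [531.3, 57.9, 227.8]
tcp_rot: [3.138, 0.007, 2.614]
ft_force: [0.6, 0.5, -0.2]
opening: 0.898
grip_force: 0.0
```

```bash
python3 s.py; python3 - <<'E'
from h import *
p=read_camera("wrist");q=read_camera("side")
a=cv2.resize(p["img"][100:360,160:460],None,fx=1.3,fy=1.3); b=cv2.resize(q["img"][120:250,180:330],None,fx=2.6,fy=2.6)
h=min(a.shape[0],b.shape[0]); cv2.imwrite("pics/end.png",np.hstack([a[:h],b[:h]]))
E
```

```text
20.75 [531.27  57.89 227.79] [3.1376 0.0069 2.6141] [ 0.62  0.47 -0.25] [-0.02   0.03  -0.052] 0.8984 0.0
```

View pics/end.png

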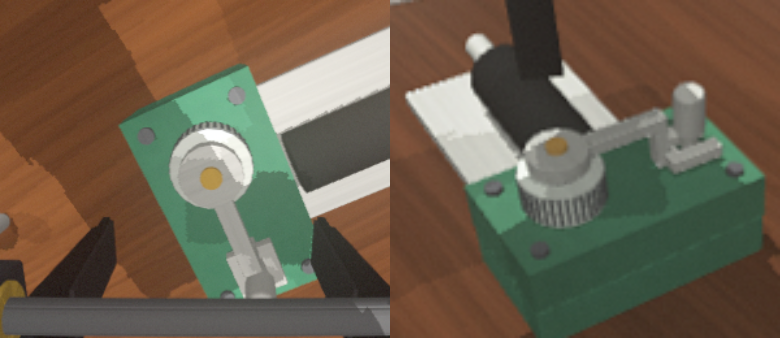

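The final picture shows the pin upright and home in the fork (side crop about (688,110)). The ring is down on its washer, the arm is still along the housing, and the gripper is clear. I'll hand it in.

Request:
jog_arm([
  [[0,0,0],0],
  [[0,0,0],0],
  [[0,0,0],0],
])

```text
t: 21.15
eef_pos: [529.4, 57.8, 222.1]
tcp_rot: [-3.141, -0.002, 2.614]
ft_force: [-1.2, -0.2, 0.1]
opening: 0.9
grip_force: 0.0
```

```bash
python3 -c "
from cell import *
print(job_done())"
```

```text
the job is handed in; nothing more can be done
None
```

I put the pin through the fork, home in the socket, turned the ring snug to about 1.1 N·m, let go of everything, and handed the job in at about 21 s; no verdict came back.

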